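Open a ratchet bar clamp at the key cutter's bench

ROBOT

A 6-joint arm with a two-finger parallel gripper is mounted at the origin on the work surface. World frame = base frame: x ahead of the robot, y to its left, z up, the work surface at z = 0. Lengths are in m, angles in rad, forces in N, time in s.
With the tool pointing down it reaches from about 0.25 to 0.725 m from the base axis. Payload 4 kg.
Tool frame: the origin (TCP) lies between the finger pads; the fingertips stand 8 mm ahead of it and the grasp point (between the pads) lies 11 mm behind it; z points along the fingers, y is the direction in which the jaws open and shut (so a half turn about z gives the same grasp; the last joint's range is limited). The gripper opens to 85 mm and grips with 20 to 120 N. Pads are 22 mm wide; open, the fingers measure 114 mm over their backs; the gripper's body (76 mm by 85 mm) begins 54 mm behind the grasp point. The pads swing forward as they close: fully open they stand 13 mm farther back than shut.
Start: joints at [1.119, 0.241, 0.005, 1.335, 0, 1.571], TCP at [0.218, 0.45, 0.217] pointing down, gripper open.
Joint ranges: [-2.72, 2.72], [-1.05, 1.87], [-1.09, 1.28], [-1.99, 2.15], [-1.42, 1.44], [-3.14, 3.14]. Speed limits (rad/s): [2.79, 2.79, 3.14, 3.14, 3.14, 3.14].

INTERFACE

Orientations are given as [roll, pitch, yaw] about the fixed x, y, z axes, in that order (R = Rz(yaw) Ry(pitch) Rx(roll)).
In Python, from station import telemetry, viewer, ticket gives the robot as it stands.
- The arm moves only by the tool apply_moves, never from a script. Its argument "increments" is a list of rows, each a list of 5 numbers: the shift along the tool's x, y, z in units of 5 cm (1.0 is 5 cm), then the turn about the tool's z in units of 180 degrees (1.0 is 180 degrees), then the gripper command: -1 is fully open, 1 is shut, values between are in proportion. A call has 1 to 8 rows; each row shifts and turns the pose as measured when the row begins, along the tool's axes as they then stand; what a row does not reach is not made up. A row lasts 1/10 s, in which the tool goes at most 50 mm and 8.59 degrees, less where a joint would pass 70% of its speed; a pose out of reach is approached as far as the arm can. A call with a number of a shift or a turn outside -1 to 1 is refused whole. A call with a gripper value outside its range is refused whole. The fingers move at their own pace and stop on an object; "squeeze" is the grip in N (left out, the last holds). Time passes only in rows, so rows that do not move let the fingers close. It gives the time, the measured TCP pose, the force and the opening at its end, in the units of the state.
- telemetry.observe(): the state, without advancing time (a new reading comes with each control period).
- viewer.capture(name): name is "scene" or "top" or "wrist"; returns a dict with "pixels" (420x560x3 uint8, blue, green, red), "vertical_fov" (degrees; the focal length in pixels is half the picture's height over the tangent of half this angle, whatever the lens; pixels are square), "cx", "cy" (the principal point, pixels), "D" ([k1, k2, p1, p2, k3] as OpenCV has them; the pictures are not rectified), "R" (3x3) and "t" (3): a world point X has camera coordinates R X + t. Camera axes: x right, y down, z forward; pixel columns grow to the right and rows downward; lengths in m; the calibration is good to about 2 mm. A picture is of the moment at which its call begins. There is no depth.
- ticket.finish_job(): hands the job in, once; it reports no verdict.
The state is a dict: "time_s": time; "qpos": joint angles; "qvel": joint speeds; "effort": joint torques, N m; "eef_pos": TCP position; "eef_rot": TCP orientation; "ft_force": force on the tool from outside, world axes, zero at the start; "torque": the same for the moment, N m; "grip_width": finger opening in m.
Only numpy, scipy, OpenCV 4.12 (cv2) and the standard library are available. Lean on these libraries where they do the work, as an engineer would, in place of code of your own. Each camera call takes 0.05 s, during which the arm holds its last target.

TASK

Open the bar clamp fully, ready for the next lock: with a fingertip press down the release pad on top of the sliding jaw and, keeping it pressed, push the jaw back along its bar, away from the padlock, until it is fully back against the end stop; then lift the finger clear. This is fingertip work, with nothing to be picked up: leave the padlock lying on its rest, and the oil bottle, brush and screwdriver, where they are.

Things in the scene. Friction and masses are not known exactly. Their poses are not given: they have to be found in the camera images.
- clamp: Bar clamp fixed to the bench; base plate 100 (x) x 290 (y) x 12, origin at the centre of its underside, z up. Steel bar along y, 20 wide, top 46 above the bench. Fixed jaw at the -y end (dark block, y -135 to -115, top at 72), beside it the work rest (y -115 to -71, top at 52). End stop at y 120 to 140. The sliding jaw runs between; 'back' is +y.
- jaw (a joint): Sliding jaw's position along the clamp's +y, m: 0 = nearest the fixed jaw, 0.130 = fully back, touching the end stop. Friction about 4 N; stays where left. A ratchet (pitch 6 mm) bars movement back, after up to 6 mm of slack, unless the release is pressed. Movement toward the fixed jaw is free: a finger dragged that way on the pad may take the jaw along, so lift straight up at the end.
- release (a joint): How far the release pad is pressed straight down, m: 0 = up, 0.010 = bottomed out. Spring return: 2.4 N to start, 5.4 N at 5 mm, 8.4 N at 10 mm. Pressed 4 mm or more, the ratchet is free; 5 to 9 mm is a good depth. Let go, it springs up to less than 4 mm and the ratchet holds again.
- release_pad (a point): Centre of the top face of the release pad, a bare metal plate 36 (across) x 30 (along the bar) on the sliding jaw; 80 above the bench when up, 70 when bottomed. Moves with jaw and pad. 17 behind it (clamp +y) stands the front side of the jaw's upright push plate (56 wide, 13 thick, top at 114), against which the finger pushes. Open on the other sides.
- jaw_face (a point): Middle of the upper edge of the sliding jaw's front face (toward the padlock), height 68; axes as the clamp's, moves with the jaw. The jaw is dark steel, 60 long along the bar: face plate 70 wide, then the release pad (its centre 30 behind this face), then the push plate (47 to 60 behind).
- stop_face (a point): Middle of the upper edge of the end stop's face toward the jaw (dark block 50 x 20, top at 58); axes as the clamp's. With the jaw fully back, its front face lies 60 short of this along the bar.
- padlock: Loose brass padlock lying flat on the work rest beside the fixed jaw: body 44 (x) x 38 (y) x 20 high, steel shackle reaching 49 from the centre to -x; origin at the centre of the body's underside, 52 above the bench. To be left alone.
- oil_bottle: Loose white bottle with black cap, 44 across, 110 high, standing near one end of the clamp; origin at the centre of its underside. To be left alone.
- brush: Loose wooden-handled brush, about 160 long along its x, lying near the other end of the clamp. To be left alone.
- screwdriver: Loose screwdriver, black handle, about 180 long along its x, lying along the far side of the clamp. To be left alone.

How it is judged:
By the outcome, as a careful person would: the job done as asked, in the order asked, and still so for the second after the job is handed in, with the robot touching nothing.
It also fails if it takes over 38 s, if anything falls off the work surface, if the arm or the gripper's body presses on something with over 40 N, if the wrist force passes 120 N, or if a joint passes its speed limit or range.

## Working session

There is one attempt and no reset: what is moved stays moved. The work goes in short steps, Python scripts to look and compute and a tool call to move; the robot and the scene stay as the last step left them, time stands still between calls to the robot, and variables do not carry over. Pictures are saved under pics/ and viewed, and the job is handed in when it is done.

Besides the shell and the picture viewer there is one more tool, called as name(argument=value, ...), one argument or row to a line, values as JSON. apply_moves: Moves the arm, as the interface text tells. Shifts and turns lie within -1 to 1; 1 stands for 5 cm of shift or 180 degrees of turn. Its arguments: {"type":"object","properties":{"increments":{"type":"array","items":{"type":"array","items":{"type":"number"}}},"squeeze":{"type":"number"}},"required":["increments"]}

```bash
mkdir -p pics
cat > h.py <<'E'
from station import telemetry, viewer, ticket
import numpy as np, cv2, pickle
def cap(n,tag):
    c=viewer.capture(n); c['pixels']=np.asarray(c['pixels']).astype(np.uint8)
    cv2.imwrite(f'pics/{tag}.png',c['pixels']); pickle.dump(c,open(f'{tag}.pkl','wb')); return c
def K(c):
    h=c['pixels'].shape[0]; f=h/2/np.tan(np.radians(c['vertical_fov'])/2)
    return np.array([[f,0,c['cx']],[0,f,c['cy']],[0,0,1.]])
def ray(c,uv):
    p=cv2.undistortPoints(np.array([[uv]],float),K(c),np.array(c['D'],float))[0,0]
    R=np.array(c['R']);t=np.array(c['t']); return -R.T@t, R.T@np.array([p[0],p[1],1])
def onz(c,uv,z):
    o,d=ray(c,uv); return o+d*(z-o[2])/d[2]
def proj(c,X):
    R=np.array(c['R'],float);t=np.array(c['t'],float)
    return cv2.projectPoints(np.atleast_2d(np.array(X,float)),cv2.Rodrigues(R)[0],t,K(c),np.array(c['D'],float))[0][:,0]
E
python3 - <<'E'
from h import *
for n in ['scene','top','wrist']:
    c=cap(n,n+'0'); print(n,c['vertical_fov'],-np.array(c['R']).T@np.array(c['t']))
print(telemetry.observe())
E
```

```text
scene 44.28587066823555 [1.03801176 0.26512712 0.87163194]
top 57.67531433155853 [0.47243255 0.03296926 0.91906296]
wrist 66.6814981697087 [0.14557844 0.48460323 0.37253688]
{'time_s': 0.15, 'qpos': array([ 1.11900242e+00,  2.41251427e-01,  4.03285160e-03,  1.33519902e+00,
       -2.75470503e-06,  1.57081980e+00]), 'qvel': array([ 0.00121634, -0.00037527,  0.00389654, -0.00129419,  0.00069503,
       -0.00049008]), 'effort': array([ 4.16410248e-04, -3.72634721e+01,  2.52638984e+01,  1.23266058e-02,
        6.89758463e-05,  1.54477657e-07]), 'eef_pos': array([0.2180716 , 0.44938046, 0.21651142]), 'eef_rot': array([-3.13997139e+00,  2.79276059e-06,  2.68977527e+00]), 'ft_force': array([ 1.23361987,  0.48935529, -0.38681509]), 'torque': array([0.01553579, 0.02068225, 0.00968184]), 'grip_width': 0.08544590021090194}
```

View pics/top0.png

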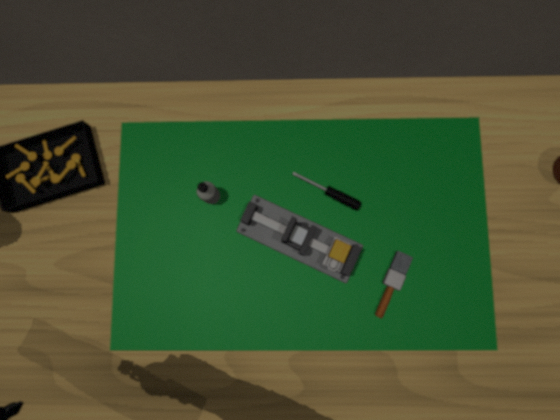

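View pics/scene0.png

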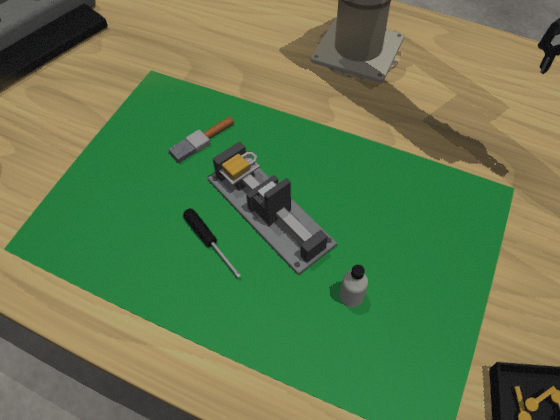

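View pics/wrist0.png

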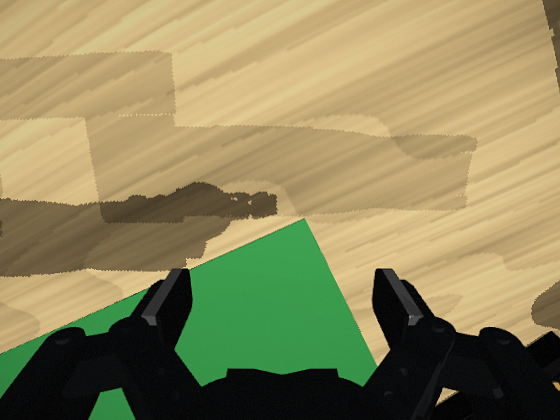

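Run:
```python
from h import *
c=pickle.load(open('top0.pkl','rb'));p=c['pixels']
cv2.imwrite('pics/topz.png',np.clip(cv2.resize(p[185:290,230:370],None,fx=5.7,fy=5.7,interpolation=2).astype(float)*1.7,0,255).astype(np.uint8))
c=pickle.load(open('scene0.pkl','rb'));p=c['pixels']
cv2.imwrite('pics/scz.png',np.clip(cv2.resize(p[140:275,200:345],None,fx=4.4,fy=4.4,interpolation=2).astype(float)*1.7,0,255).astype(np.uint8))
```

```text
(no output)
```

View pics/topz.png

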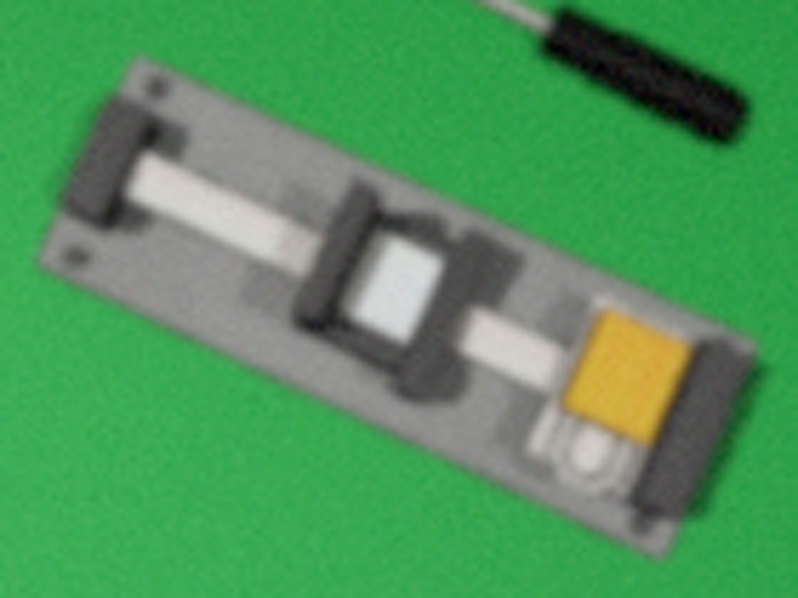

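View pics/scz.png

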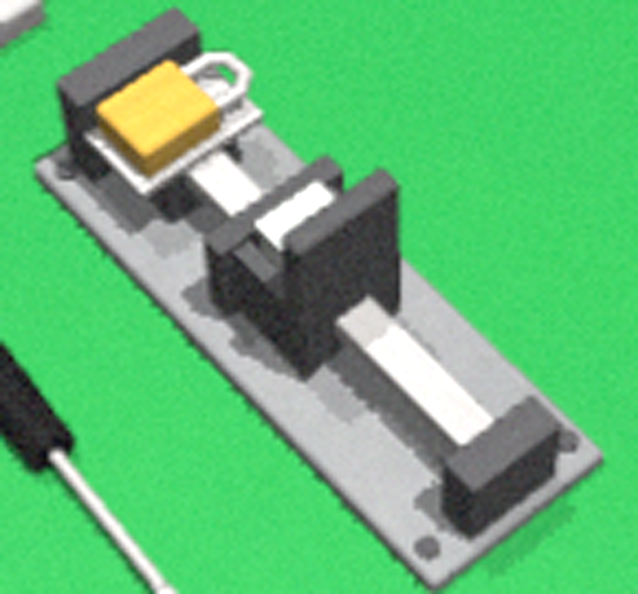

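Run:
```python
from h import *
c=pickle.load(open('top0.pkl','rb'))
s=lambda u,v:(u/5.7+230-.4,v/5.7+185-.4)
P=np.array([onz(c,s(*q),.012)[:2] for q in [(138,57),(40,262),(668,557),(757,345)]])
print(P, [np.linalg.norm(P[i]-P[(i+1)%4]) for i in range(4)])
o=P.mean(0)
yd=(P[0]+P[1]-P[2]-P[3]);yd/=np.linalg.norm(yd); xd=np.array([yd[1],-yd[0]])
print('o',o,'ydir',yd,'xdir',xd,'clamp yaw',np.degrees(np.arctan2(xd[1],xd[0])))
def L(q,z):
    w=onz(c,s(*q),z)[:2]-o; return np.round([w@xd,w@yd],4)
for q in [(390,235),(447,262),(412,345),(350,310)]: print('pad',L(q,.08),end='')
for q in [(520,250),(458,400),(470,228)]: print('face',L(q,.068))
for q in [(355,180),(385,200),(325,325),(297,312)]: print('push',L(q,.114))
for q in [(155,125),(112,228)]: print('stop',L(q,.058))
for q in [(695,340),(755,365),(640,500)]: print('fixed',L(q,.072))
for q in [(600,308),(692,350),(655,440),(565,405)]: print('lock',L(q,.072))
# scene check
c2=pickle.load(open('scene0.pkl','rb'))
s2=lambda u,v:(u/4.4+200-.4,v/4.4+140-.4)
def L2(q,z):
    w=onz(c2,s2(*q),z)[:2]-o; return np.round([w@xd,w@yd],4)
for q in [(290,248),(285,238),(400,185),(380,168)]: print('push sc',L2(q,.114))
for q in [(277,247),(335,190),(255,225),(318,182)]: print('pad sc',L2(q,.08))
for q in [(36,165),(437,590),(603,460)]: print('base sc',L2(q,.012))
np.savez('cl.npz',o=o,xd=xd,yd=yd)
```

```text
[[ 0.64621961  0.10997386]
 [ 0.55907474  0.15091189]
 [ 0.43595347 -0.10818844]
 [ 0.52241427 -0.14748509]] [np.float64(0.09628161816106041), np.float64(0.2868655160345695), np.float64(0.09497209121833329), np.float64(0.2856796689182605)]
o [0.54091552 0.00130305] ydir [0.43127995 0.90221816] xdir [ 0.90221816 -0.43127995] clamp yaw -25.54881648700218
pad [0.0171 0.0135]pad [ 0.0169 -0.0109]pad [-0.018  -0.0121]pad [-0.0159  0.0152]face [ 0.0346 -0.0349]
face [-0.0289 -0.0373]
face [ 0.0342 -0.0136]
push [0.0265 0.0334]
push [0.0244 0.0201]
push [-0.0273  0.0206]
push [-0.0273  0.032 ]
stop [0.0198 0.1179]
stop [-0.025   0.1154]
fixed [ 0.0309 -0.1105]
fixed [ 0.0319 -0.1353]
fixed [-0.0342 -0.1162]
lock [ 0.0267 -0.0722]
lock [ 0.0269 -0.111 ]
lock [-0.0108 -0.1121]
lock [-0.0133 -0.0753]
push sc [0.0287 0.0323]
push sc [0.0271 0.0272]
push sc [-0.0256  0.0375]
push sc [-0.025   0.0255]
pad sc [0.0188 0.0095]
pad sc [-0.0188  0.0027]
pad sc [ 0.0187 -0.0055]
pad sc [-0.016  -0.0054]
base sc [ 0.0485 -0.1395]
base sc [0.0504 0.1497]
base sc [-0.0449  0.1498]
```

apply_moves(
  increments=[
    [0,0,0,0.045,1],
    [0,0,0,0.045,1],
    [0,0,0,0.045,1],
    [0,0,0,0.045,1],
    [0,0,0,0.045,1],
    [0,0,0,0.045,1],
    [0,0,0,0.045,1],
    [0,0,0,0.045,1],
  ],
  squeeze=30,
)

```text
time_s: 0.95
eef_pos: [0.217, 0.4472, 0.2132]
eef_rot: [-3.138, 0.009, 1.513]
ft_force: [1.0, 0.5, -0.2]
grip_width: -0.0002
```

apply_moves(
  increments=[
    [0,0,0,0.045,1],
    [0,0,0,0.045,1],
    [0,0,0,0.045,1],
  ],
)

```text
time_s: 1.25
eef_pos: [0.2256, 0.4417, 0.212]
eef_rot: [-3.132, 0.012, 1.093]
ft_force: [0.8, -1.4, -0.2]
grip_width: -0.0002
```

apply_moves(
  increments=[
    [-0.45,0.8,0,-0.01,1],
    [-0.45,0.8,0,0,1],
    [-0.45,0.8,0,0,1],
    [-0.45,0.8,0,0,1],
    [-0.45,0.8,0,0,1],
    [-0.45,0.8,0,0,1],
    [-0.45,0.8,0,0,1],
    [-0.45,0.8,0,0,1],
  ],
)

```text
time_s: 2.05
eef_pos: [0.4407, 0.1341, 0.2083]
eef_rot: [-3.13, 0.013, 1.137]
ft_force: [0.6, 1.1, -0.4]
grip_width: -0.0002
```

```bash
cat > rel.py <<'E'
from h import *
d=np.load('cl.npz');s=telemetry.observe();p=s['eef_pos'];w=p[:2]-d['o'];yaw=s['eef_rot'][2]
print('clamp xy',w@d['xd'],w@d['yd'],'z',p[2],'tool rot',np.round(s['eef_rot'],4),s['ft_force'],s['time_s'])
g=d['o']+(.0035)*d['yd']-p[:2]
print('to pad tool x,y',g@[np.cos(yaw),np.sin(yaw)],g@[np.sin(yaw),-np.cos(yaw)], 'target yaw',np.arctan2(d['yd'][1],d['yd'][0]), 'q6',s['qpos'])
E
python3 rel.py
```

```text
clamp xy -0.14773172305834367 0.07659476449082687 z 0.20834382695023676 tool rot [-3.1304  0.0128  1.1369] [ 0.60426055  1.10501609 -0.36760688] 2.05
to pad tool x,y -0.07486323919652553 0.1468434609056883 target yaw 1.1248853591088976 q6 [ 2.96902794e-01  1.81091710e-01 -9.40821406e-02  1.31249755e+00
 -2.09883995e-03  2.30169260e+00]
```

apply_moves(
  increments=[
    [-0.38,0.74,0,0,1],
    [-0.38,0.74,0,0,1],
    [-0.38,0.74,0,0,1],
    [-0.2,0.4,0,0,1],
    [0,0,0,0,1],
    [0,0,0,0,1],
  ],
)

```text
time_s: 2.65
eef_pos: [0.5354, 0.0067, 0.205]
eef_rot: [-3.128, 0.015, 1.127]
ft_force: [-0.4, 0.6, 1.0]
grip_width: -0.0003
```

```bash
python3 rel.py
```

```text
clamp xy -0.007290921621754756 0.0025315269733085836 z 0.20495011211890746 tool rot [-3.1277  0.0146  1.1266] [-0.39911551  0.64759367  0.98414021] 2.65
to pad tool x,y 0.0009558157565608791 0.007292591743509985 target yaw 1.1248853591088976 q6 [ 0.01667165  0.33214573  0.09762549  1.35519693 -0.00691296  2.03180983]
```

apply_moves(
  increments=[
    [0,0.15,0.3,0,1],
    [0,0,0.4,0,1],
    [0,0,0.4,0,1],
    [0,0,0.4,0,1],
    [0,0,0.3,0,1],
    [0,0,0,0,1],
    [0,0,0,0,1],
  ],
)

```text
time_s: 3.35
eef_pos: [0.5357, 0.0111, 0.1132]
eef_rot: [-3.125, 0.013, 1.138]
ft_force: [0.3, -0.9, 0.4]
grip_width: 0.0003
```

```bash
python3 rel.py
python3 - <<'E'
from h import *
for n,(a,b,cc,d) in {'scene':(120,275,200,345),'wrist':(0,420,0,560),'top':(185,290,230,370)}.items():
    c=cap(n,n+'1');p=c['pixels'][a:b,cc:d]
    k=min(780/p.shape[1],580/p.shape[0])
    cv2.imwrite(f'pics/{n}1z.png',np.clip(cv2.resize(p,None,fx=k,fy=k,interpolation=2)*2.,0,255).astype(np.uint8))
E
```

```text
clamp xy -0.008946042945899839 0.006575842109530519 z 0.11318007863164817 tool rot [-3.1251  0.0134  1.1378] [ 0.33665736 -0.86065547  0.39299806] 3.35
to pad tool x,y -0.0031912693340307072 0.00890552014821823 target yaw 1.1248853591088976 q6 [ 0.02354892  0.39340363 -0.05993699  1.13815382 -0.00479364  2.02748467]
```

View pics/scene1z.png

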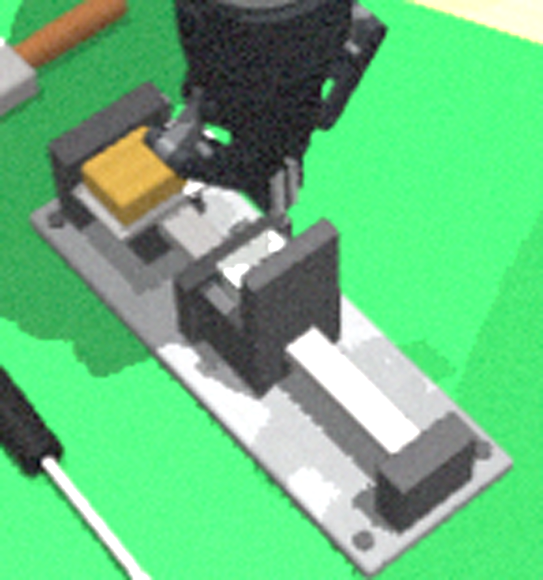

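View pics/wrist1z.png

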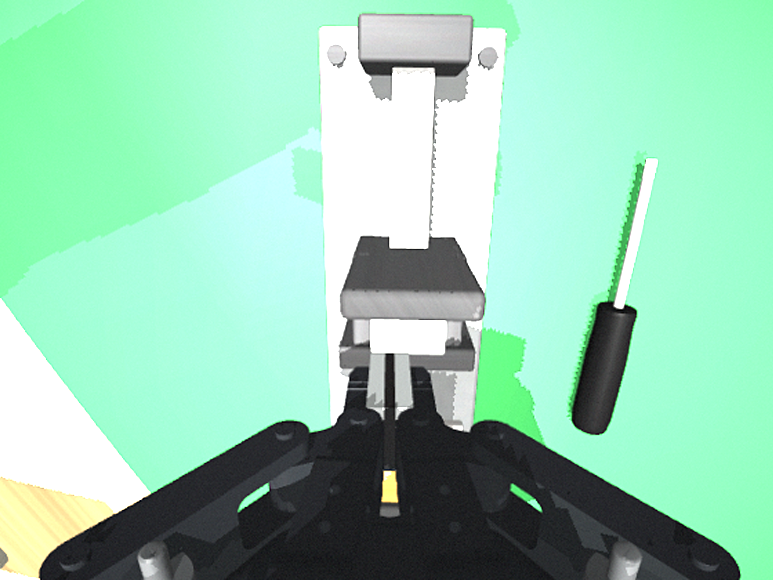

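Run:
```python
from h import *
c=pickle.load(open('wrist1.pkl','rb'));d=np.load('cl.npz');k=580/420
k=min(780/560,580/420)
def L(q,z):
    w=onz(c,((q[0]+.5)/k-.5,(q[1]+.5)/k-.5),z)[:2]-d['o']; return np.round([w@d['xd'],w@d['yd']],4)
print('pad front',L((370,351),.08),L((446,354),.08))
print('push top front',L((342,318),.114),L((482,320),.114),'back',L((358,237),.114))
print('push top back edge',L((346,293),.114),L((481,291),.114))
print('base corners',L((321,28),.012),L((507,29),.012))
print('stop top near',L((360,62),.058),L((472,64),.058))
print('bar', L((390,247),.046),L((428,247),.046),L((393,75),.046),L((432,75),.046))
print('face',L((342,370),.068),L((474,370),.068))
s=telemetry.observe();p=s['eef_pos']
print('tip proj',proj(c,[[p[0],p[1],p[2]-.008]])*k, -np.array(c['R']).T@np.array(c['t']))
```

```text
pad front [-0.0178 -0.0081] [ 0.0185 -0.009 ]
push top front [-0.0265  0.0233] [0.0267 0.0235] back [-0.0201  0.0548]
push top back edge [-0.0248  0.0335] [0.0254 0.0352]
base corners [-0.0472  0.1433] [0.0497 0.1442]
stop top near [-0.0234  0.1202] [0.0254 0.1201]
bar [-0.0093  0.0345] [0.0103 0.0348] [-0.009   0.1165] [0.009  0.1167]
face [-0.033  -0.0256] [ 0.035  -0.0242]
tip proj [[390.6320124  348.54828237]] [0.57313291 0.08510721 0.26825373]
```

apply_moves(
  increments=[
    [-0.02,0.1,0.1,-0.004,1],
    [0,0.07,0.15,0,1],
    [0,0,0.1,0,1],
    [0,0,0,0,1],
  ],
)

```text
time_s: 3.9
eef_pos: [0.5462, 0.0056, 0.097]
eef_rot: [-3.131, 0.01, 1.15]
ft_force: [0.0, 0.2, 0.2]
grip_width: 0.0001
```

```bash
python3 rel.py
```

```text
clamp xy 0.0029396196809767707 0.006124433497207821 z 0.09701368172632668 tool rot [-3.1312  0.0105  1.1504] [0.0279117  0.15330823 0.24929209] 3.9
to pad tool x,y -0.0025484977266692606 -0.0030056903345511096 target yaw 1.1248853591088976 q6 [ 0.01318041  0.42139298 -0.06212229  1.10110185 -0.00515967  2.00443439]
```

apply_moves(
  increments=[
    [0,-0.05,0.08,0.008,1],
    [0,0,0.08,0,1],
    [0,0,0.06,0,1],
    [0,0,0.05,0,1],
    [0,0,0,0,1],
  ],
)

```text
time_s: 4.4
eef_pos: [0.543, 0.0064, 0.0818]
eef_rot: [-3.13, 0.011, 1.123]
ft_force: [0.1, -0.3, 0.8]
grip_width: 0.0002
```

```bash
python3 rel.py
```

```text
clamp xy -0.00034803243530003345 0.0054495842517236805 z 0.08179274368645319 tool rot [-3.1302  0.0114  1.1226] [ 0.13370703 -0.34118475  0.78701099] 4.4
to pad tool x,y -0.0019487712320834364 0.00035255640058556387 target yaw 1.1248853591088976 q6 [ 0.0147096   0.43097253 -0.09082214  1.06425871 -0.00509177  2.03384138]
```

```bash
cat > look.py <<'E'
import sys
from h import *
t=sys.argv[1]
for n,(a,b,cc,d) in {'scene':(150,250,230,320),'wrist':(150,330,200,400)}.items():
    if len(sys.argv)>2 and n not in sys.argv[2:]: continue
    c=cap(n,n+t);p=c['pixels'][a:b,cc:d]
    k=min(780/p.shape[1],580/p.shape[0])
    cv2.imwrite(f'pics/{n}{t}z.png',np.clip(cv2.resize(p,None,fx=k,fy=k,interpolation=2)*2.,0,255).astype(np.uint8))
E
python3 look.py 2; python3 rel.py
```

```text
clamp xy -7.114988799814356e-05 0.005611554022345323 z 0.08220025295665814 tool rot [-3.1308  0.011   1.1226] [-0.49639824  0.30472961 -0.10055633] 4.5
to pad tool x,y -0.0021113835675926917 7.604029421563056e-05 target yaw 1.1248853591088976 q6 [ 0.0147274   0.43061717 -0.09019103  1.06454399 -0.00505291  2.03384693]
```

View pics/scene2z.png

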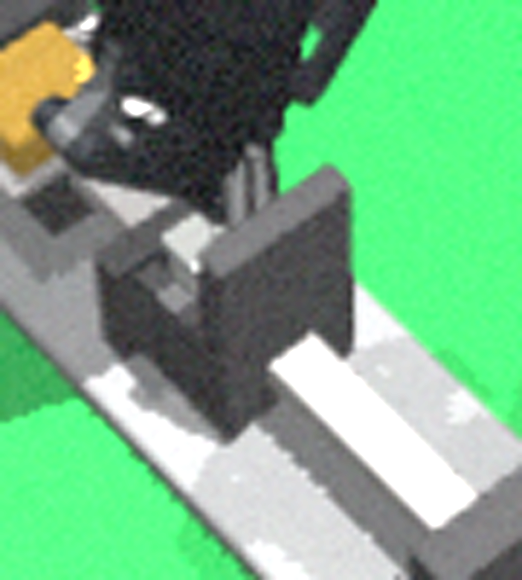

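View pics/wrist2z.png

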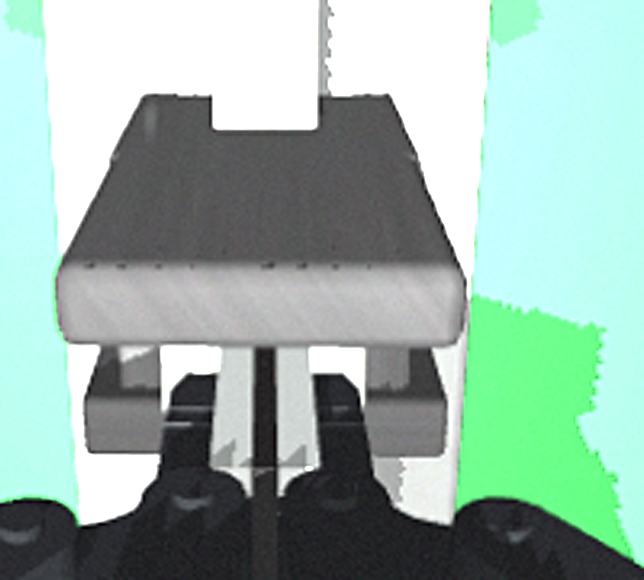

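apply_moves(
  increments=[
    [0,0,0.05,0,1],
    [0,0,0,0,1],
  ],
)

```text
time_s: 4.7
eef_pos: [0.5436, 0.0064, 0.0799]
eef_rot: [-3.132, 0.011, 1.123]
ft_force: [-0.1, -0.1, -1.0]
grip_width: -0.0001
```

apply_moves(
  increments=[
    [0,0,0.05,0,1],
    [0,0,0,0,1],
  ],
)

```text
time_s: 4.9
eef_pos: [0.5437, 0.0064, 0.0774]
eef_rot: [-3.132, 0.01, 1.123]
ft_force: [-0.1, 0.4, -1.0]
grip_width: -0.0002
```

```bash
python3 rel.py
```

```text
clamp xy 0.0003403198532554292 0.00581023451229587 z 0.077385651089415 tool rot [-3.132   0.0104  1.1226] [-0.07825676  0.38630954 -0.9561868 ] 4.9
to pad tool x,y -0.0023110056623925446 -0.00033504318036977634 target yaw 1.1248853591088976 q6 [ 0.01473282  0.43517054 -0.09692378  1.05192288 -0.00507773  2.03380729]
```

apply_moves(
  increments=[
    [0,0,0.04,0,1],
    [0,0,0,0,1],
  ],
)

```text
time_s: 5.1
eef_pos: [0.5437, 0.0064, 0.0753]
eef_rot: [-3.132, 0.01, 1.123]
ft_force: [0.1, 0.8, -0.5]
grip_width: -0.0002
```

```bash
python3 rel.py; python3 look.py 3
python3 - <<'E'
from h import *
print(telemetry.observe()['torque'],telemetry.observe()['effort'])
c=pickle.load(open('scene3.pkl','rb'))
p=telemetry.observe()['eef_pos']
k=580/100
print((proj(c,[p,p-[0,0,.008]])-[230,150])*k)
c=pickle.load(open('wrist3.pkl','rb'));k=580/180
print((proj(c,[p,p-[0,0,.008],p-[0,0,-.03]])-[200,150])*k)
E
```

```text
clamp xy 0.00036241129247622806 0.00581252528579264 z 0.0752531651693325 tool rot [-3.1321  0.0104  1.1226] [ 0.09441722  0.79198482 -0.5440342 ] 5.1
to pad tool x,y -0.002313337239891182 -0.0003571917648508106 target yaw 1.1248853591088976 q6 [ 0.01471967  0.43725844 -0.09981352  1.04683631 -0.00507967  2.03376616]
[-0.01947748  0.01360919 -0.01394094] [-9.08449329e-05 -4.35371518e+01  2.23256296e+01  9.75861191e-02
 -1.62271375e-02 -1.98088799e-05]
[[226.07066285 235.96427277]
 [226.8615014  249.98828267]]
[[259.9652478  349.6657137 ]
 [260.44888037 328.18262045]
 [257.71141545 449.77637768]]
```

View pics/wrist3z.png

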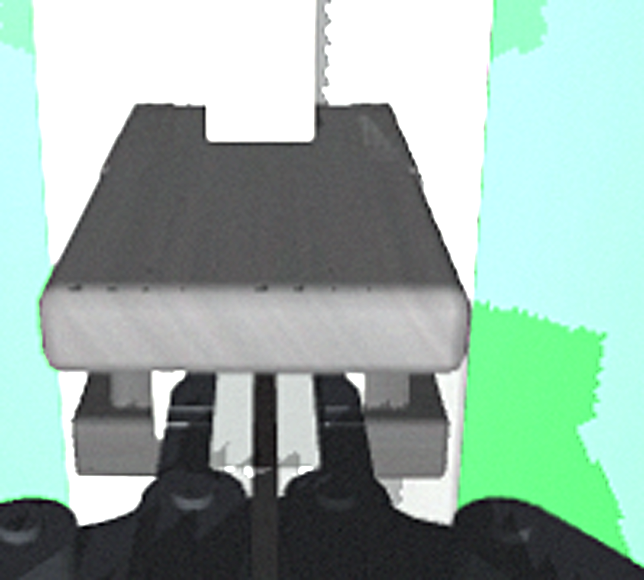

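View pics/scene3z.png

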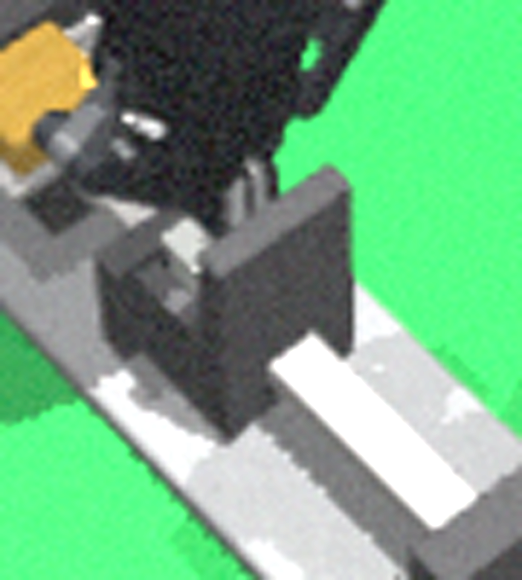

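Run:
```python
from h import *
d=np.load('cl.npz')
def W(x,y,z): return [*(d['o']+x*d['xd']+y*d['yd']),z]
for t in '23':
  for n,k,off in (('wrist',580/180,(200,150)),('scene',5.8,(230,150))):
    c=pickle.load(open(n+t+'.pkl','rb'));im=c['pixels'][off[1]:off[1]+(180 if n=='wrist' else 100),off[0]:off[0]+(200 if n=='wrist' else 90)]
    im=np.clip(cv2.resize(im,None,fx=k,fy=k,interpolation=2)*2.,0,255).astype(np.uint8)
    for z,col in ((.08,(0,0,255)),(.07,(255,0,0))):
        P=(proj(c,[W(x,y+.0055,z) for x,y in((-.018,-.015),(.018,-.015),(.018,.015),(-.018,.015))])-off)*k
        cv2.polylines(im,[P.astype(int)],True,col,1)
    cv2.imwrite(f'pics/{n}{t}o.png',im)
a=cv2.imread('pics/wrist2o.png');b=cv2.imread('pics/scene2o.png')
a3=cv2.imread('pics/wrist3o.png');b3=cv2.imread('pics/scene3o.png')
r=lambda i:cv2.resize(i,(400,300))
cv2.imwrite('pics/o.png',np.vstack([np.hstack([r(a[250:500]),r(b[120:350,50:330])]),np.hstack([r(a3[250:500]),r(b3[120:350,50:330])])]))
```

```text
(no output)
```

View pics/o.png

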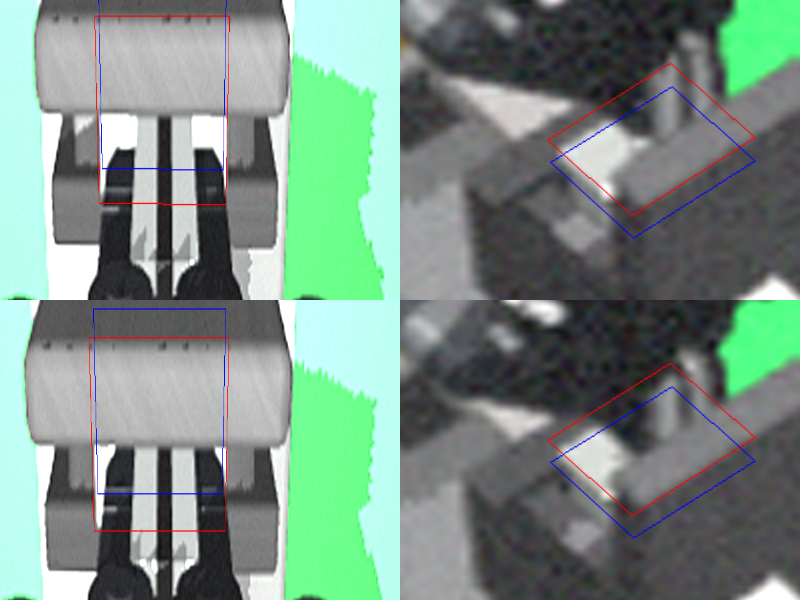

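Run:
```python
from h import *
ims=[]
for t in '0123':
    c=pickle.load(open(f'scene{t}.pkl','rb'));im=c['pixels'][180:208,244:276]
    g=cv2.cvtColor(im,cv2.COLOR_BGR2GRAY); 
    im=np.clip(cv2.resize(im,(398,298),interpolation=0)*2.,0,255).astype(np.uint8)
    ims.append(im); print(t); print(g[4:22,8:26])
cv2.imwrite('pics/cmp.png',np.vstack([np.hstack(ims[:2]),np.hstack(ims[2:])]))
```

```text
0
[[152 151 151 153 150 154 149 112  76  70  68  65  69  74  92 157 165 164]
 [153 151 151 151 144 146 115  81  69  67  67  69  88 116 139 159 164 163]
 [153 152 152 148 111  77  67  65  69  69  72  98 154 164 163 163 164 164]
 [151 151 146 118  79  68  67  67  73  87 114 156 165 164 166 164 161 164]
 [138 113  73  70  70  67  68  73 101 152 163 165 163 163 164 163 165 160]
 [ 74  75  71  71  67  70  84 112 157 165 163 163 163 162 165 165 159 117]
 [ 63  66  64  65  67  72 145 164 162 163 164 162 164 161 160 154 118  77]
 [ 69  67  69  66  69  68 133 160 163 164 163 164 164 160 138  98  72  67]
 [ 67  67  68  67  66  58  63 132 159 162 163 166 158 120  79  68  69  69]
 [ 66  70  69  66  42  28  39  58 134 161 163 160 109  71  69  70  73  74]
 [ 66  70  67  43  42  30  26  50  66 133 159 135  86  64  70  69  69  73]
 [ 65  59  44  48  69  54  29  50  56  63 134 134  77  54  61  68  70  71]
 [ 50  46  54  65  68  75  51  51  58  56  62 113  73  40  52  66  64  59]
 [ 32  59  71  68  70  71  71  58  58  59  58  58  36  21  37  51  52  43]
 [ 30  28  60  69  72  69  65  70  59  59  60  6
[... 3611 characters left out ...]
108  86  66  63  66  66]
 [ 45  49  48  45  40  31  42  62 100 110 111 110  76  64  69  67  66  67]
 [ 46  47  46  31  33  35  35  55  70  96 110  94  64  61  66  66  70  67]
 [ 45  40  32  37  44  44  24  51  64  68  95  98  62  52  58  69  70  65]
 [ 36  37  39  43  50  51  44  55  63  64  70 118  78  37  52  65  65  58]
 [ 30  42  49  50  49  51  48  50  60  65  67  61  43  27  37  51  55  42]
 [ 32  29  40  51  48  48  49  48  50  60  68  66  44  23  29  34  35  43]
 [ 30  33  33  44  46  50  50  53  54  55  62  68  45  30  34  29  36  43]
 [ 32  28  31  38  42  50  46  70  74  77  64  61  42  32  30  32  37  37]
 [ 36  29  28  33  31  45  52  71  78  77  75  56  40  29  32  33  32  39]]
```

View pics/cmp.png

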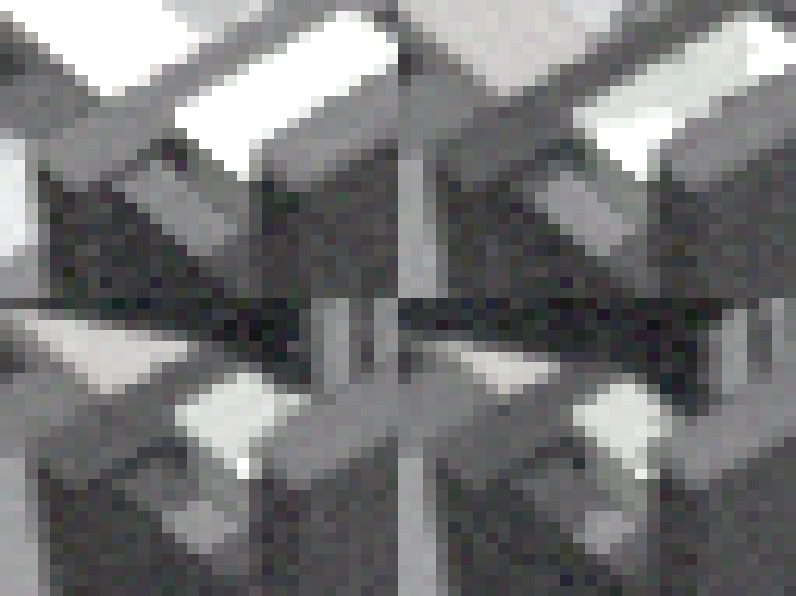

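apply_moves(
  increments=[
    [0,0,0.04,0,1],
    [0,0,0,0,1],
  ],
)

```text
time_s: 5.4
eef_pos: [0.5441, 0.0064, 0.0735]
eef_rot: [-3.133, 0.01, 1.123]
ft_force: [-0.0, -1.0, -0.3]
grip_width: -0.0004
```

apply_moves(
  increments=[
    [0,0,0.04,0,1],
    [0,0,0,0,1],
  ],
)

```text
time_s: 5.6
eef_pos: [0.5441, 0.0064, 0.0713]
eef_rot: [-3.133, 0.01, 1.123]
ft_force: [-0.6, -1.3, 0.3]
grip_width: -0.0001
```

```bash
python3 rel.py; python3 look.py 4
```

```text
clamp xy 0.0006461012899151448 0.005924663907885492 z 0.07130880076767407 tool rot [-3.1328  0.01    1.1226] [-0.63303266 -1.28692238  0.32116597] 5.6
to pad tool x,y -0.002426154625405133 -0.0006404808167758014 target yaw 1.1248853591088976 q6 [ 0.01466824  0.44120458 -0.10503499  1.03688297 -0.00507233  2.03376814]
```

View pics/wrist4z.png

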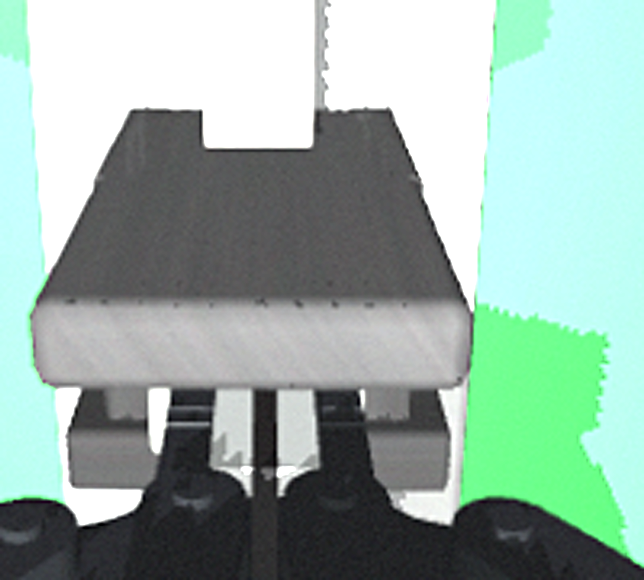

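View pics/scene4z.png

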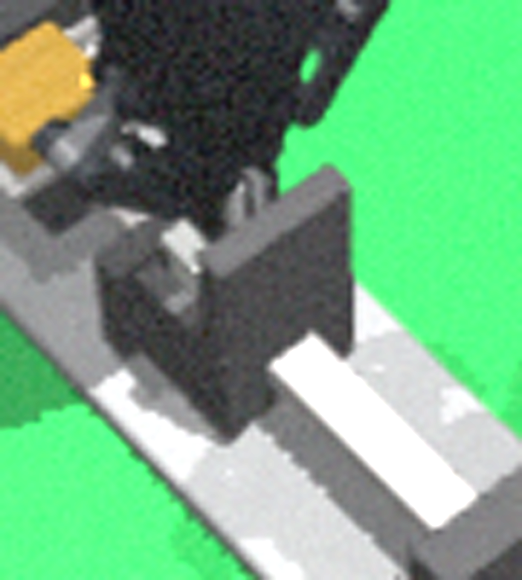

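Run:
```python
from h import *
c=pickle.load(open(f'scene4.pkl','rb'));g=cv2.cvtColor(c['pixels'],cv2.COLOR_BGR2GRAY)[180:208,244:276]
print(g[4:22,8:26])
# push plate size in wrist views to check height
p=telemetry.observe()['eef_pos'];c=pickle.load(open('wrist4.pkl','rb'))
d=np.load('cl.npz');k=580/180
def L(q,z):
    w=onz(c,(q[0]/k+200,q[1]/k+150),z)[:2]-d['o']; return np.round([w@d['xd'],w@d['yd']],4)
for z in (.11,.114,.118,.122): print(z,L((34,345),z),L((470,345),z))
print('C',-np.array(c['R']).T@np.array(c['t']), 'tcp',p)
```

```text
[[ 28  28  19  24  28  24  27  25  20  20  29  19  17  15  20  23  30  50]
 [ 33  31  29  22  21  21  26  25  23  34  23  24  17  23  13  27  33  58]
 [ 69  56  47  35  27  29  26  28  18  23  20  23  25  18  23  20  37  58]
 [104  99  98  70  45  37  28  27  35  47  40  23  22  19  17  22  40  55]
 [ 97  76  55  49  47  46  48  53  73 103  77  37  27  16  16  18  27  52]
 [ 61  56  48  50  47  47  59  76 103 112 111  80  39  21  21  25  32  48]
 [ 42  51  52  47  45  54  99 111 109 112 111 109  74  36  26  27  43  59]
 [ 46  49  50  46  44  56  94 110 111 109 112 111  96  62  37  47  61  67]
 [ 43  48  48  48  42  50  62  94 109 111 110 107 109  78  65  66  67  69]
 [ 45  50  42  48  37  30  42  64  98 107 113  91  65  64  64  66  69  67]
 [ 48  47  47  32  40  36  34  55  66  97 105  86  62  60  66  68  69  69]
 [ 42  41  35  38  44  41  30  52  62  71  97  99  60  53  63  65  68  64]
 [ 38  33  40  43  49  52  42  52  64  61  67 119  77  38  51  64  62  61]
 [ 28  43  53  50  47  54  49  52  60  67  65  64  45  26  37  51  54  45]
 [ 30  31  43  49  49  50  48  51  50  62  66  63  45  28  31  37  35  37]
 [ 27  28  30  43  44  50  48  47  52  56  65  66  41  30  32  39  33  35]
 [ 33  31  28  34  41  48  51  53  56  72  64  64  44  29  28  35  37  41]
 [ 31  24  23  33  31  43  52  71  78  73  76  61  37  35  30  34  38  36]]
0.11 [-0.0275  0.027 ] [0.028 0.027]
0.114 [-0.0265  0.0291] [0.0271 0.0291]
0.118 [-0.0255  0.0312] [0.0263 0.0312]
0.122 [-0.0244  0.0333] [0.0254 0.0333]
C [0.58142167 0.07984911 0.22680895] tcp [0.54427632 0.0063737  0.07159438]
```

apply_moves(
  increments=[
    [0,0,0.04,0,1],
    [0,0,0,0,1],
  ],
)

```text
time_s: 5.9
eef_pos: [0.5444, 0.0063, 0.0695]
eef_rot: [-3.134, 0.01, 1.123]
ft_force: [0.3, -0.2, 0.2]
grip_width: 0.0001
```

apply_moves(
  increments=[
    [0,0,0.04,0,1],
    [0,0,0,0,1],
  ],
)

```text
time_s: 6.1
eef_pos: [0.5443, 0.0063, 0.0673]
eef_rot: [-3.133, 0.01, 1.123]
ft_force: [0.5, 0.5, 0.9]
grip_width: -0.0001
```

```bash
python3 rel.py
```

```text
clamp xy 0.0008801803295225373 0.005999380779318514 z 0.06733744907137781 tool rot [-3.1334  0.0097  1.1225] [0.46702177 0.54245293 0.85676915] 6.1
to pad tool x,y -0.002501445966480425 -0.0008742938689502451 target yaw 1.1248853591088976 q6 [ 0.01458317  0.44519611 -0.11029278  1.02692711 -0.00504338  2.03371347]
```

```bash
python3 look.py 5
python3 - <<'E'
from h import *
d=np.load('cl.npz');k=9;off=(244,160)
def W(x,y,z): return [*(d['o']+x*d['xd']+y*d['yd']),z]
c=pickle.load(open('scene5.pkl','rb'));im=c['pixels'][160:215,244:316]
im=np.clip(cv2.resize(im,None,fx=k,fy=k,interpolation=2)*3.,0,255).astype(np.uint8)
for z,col in ((.08,(0,0,255)),(.1,(255,0,0)),(.12,(0,255,255))):
    P=(proj(c,[W(x+.001,y+.006,z) for x,y in((-.0145,-.011),(.0145,-.011),(.0145,.011),(-.0145,.011))])-off)*k
    cv2.polylines(im,[P.astype(int)],True,col,1)
P=(proj(c,[W(x,y,.114) for x,y in((-.028,.0225),(.028,.0225),(.028,.0355),(-.028,.0355))])-off)*k
cv2.polylines(im,[P.astype(int)],True,(255,255,255),1)
cv2.imwrite(f'pics/s5.png',im)
E
```

```text
(no output)
```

View pics/s5.png

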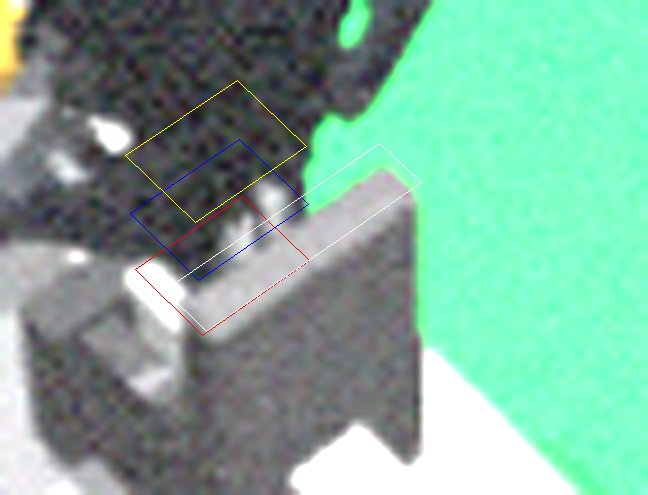

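View pics/wrist5z.png

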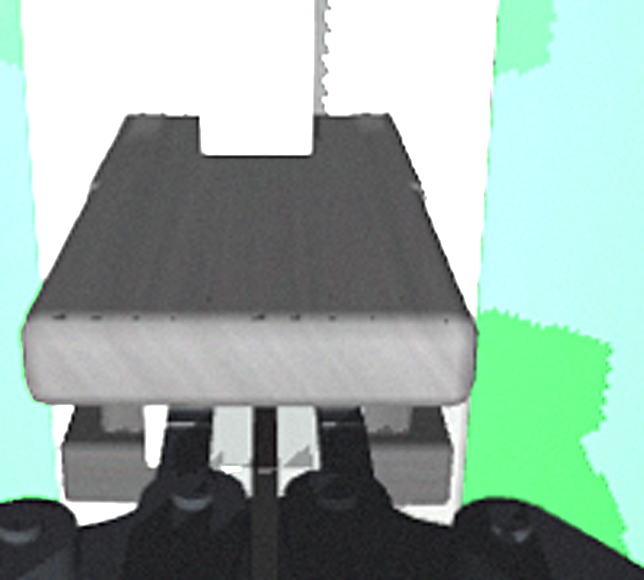

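apply_moves(
  increments=[
    [0,0,0.04,0,1],
    [0,0,0,0,1],
  ],
)

```text
time_s: 6.4
eef_pos: [0.5446, 0.0063, 0.0656]
eef_rot: [-3.134, 0.009, 1.123]
ft_force: [0.1, 0.8, -0.1]
grip_width: -0.0
```

apply_moves(
  increments=[
    [0,0,0.04,0,1],
    [0,0,0,0,1],
  ],
)

```text
time_s: 6.6
eef_pos: [0.545, 0.0063, 0.0641]
eef_rot: [-3.135, 0.009, 1.123]
ft_force: [-2.1, 0.1, 2.5]
grip_width: 0.0001
```

```bash
python3 rel.py; python3 look.py 6;python3 - <<'E'
from h import *
a=[cv2.resize(np.clip(pickle.load(open(f'scene{t}.pkl','rb'))['pixels'][175:210,240:285]*2.5,0,255).astype(np.uint8),(395,300),interpolation=2) for t in '56']
b=[cv2.resize(np.clip(pickle.load(open(f'wrist{t}.pkl','rb'))['pixels'][250:330,210:350]*1.2,0,255).astype(np.uint8),(395,280),interpolation=2) for t in '56']
cv2.imwrite('pics/c6.png',np.vstack([np.hstack(a),np.hstack(b)]))
E
```

```text
clamp xy 0.0015603349499427176 0.006295298329911645 z 0.06406429037183556 tool rot [-3.1352  0.0089  1.1225] [-2.10331919  0.11515064  2.53939635] 6.6
to pad tool x,y -0.002798975846359823 -0.0015537284578438482 target yaw 1.1248853591088976 q6 [ 0.01454829  0.44852792 -0.11456379  1.01744872 -0.00510051  2.03367102]
```

View pics/c6.png

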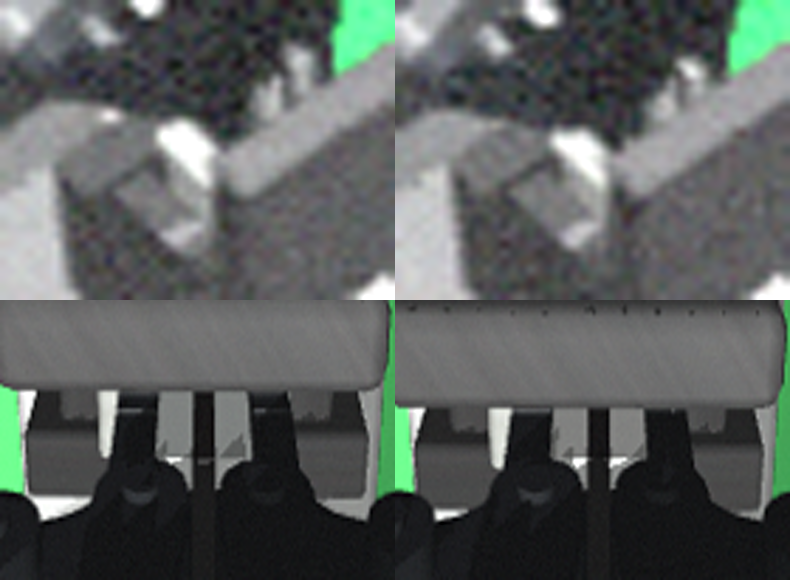

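apply_moves(
  increments=[
    [0,0,0.03,0,1],
    [0,0,0,0,1],
  ],
)

```text
time_s: 6.9
eef_pos: [0.545, 0.0063, 0.0632]
eef_rot: [-3.136, 0.009, 1.123]
ft_force: [-1.7, 0.4, 3.7]
grip_width: -0.0003
```

apply_moves(
  increments=[
    [0,0,0.04,0,1],
    [0,0,0,0,1],
  ],
)

```text
time_s: 7.1
eef_pos: [0.5451, 0.0063, 0.0615]
eef_rot: [-3.136, 0.008, 1.123]
ft_force: [-0.6, -0.6, 5.3]
grip_width: -0.0001
```

```bash
python3 rel.py; python3 look.py 7;python3 - <<'E'
from h import *
a=[cv2.resize(np.clip(pickle.load(open(f'scene{t}.pkl','rb'))['pixels'][175:210,240:285]*2.5,0,255).astype(np.uint8),(395,300),interpolation=2) for t in '57']
b=[cv2.resize(np.clip(pickle.load(open(f'wrist{t}.pkl','rb'))['pixels'][250:330,210:350]*1.2,0,255).astype(np.uint8),(395,280),interpolation=2) for t in '57']
cv2.imwrite('pics/c7.png',np.vstack([np.hstack(a),np.hstack(b)]))
E
```

```text
clamp xy 0.0015946735476123635 0.006308498846008755 z 0.06150928239552291 tool rot [-3.136   0.0085  1.1225] [-0.57420159 -0.56019447  5.25671271] 7.1
to pad tool x,y -0.0028122469056606762 -0.0015880544175465138 target yaw 1.1248853591088976 q6 [ 0.01452678  0.4506114  -0.11877045  1.01022968 -0.0050744   2.03363552]
```

View pics/c7.png

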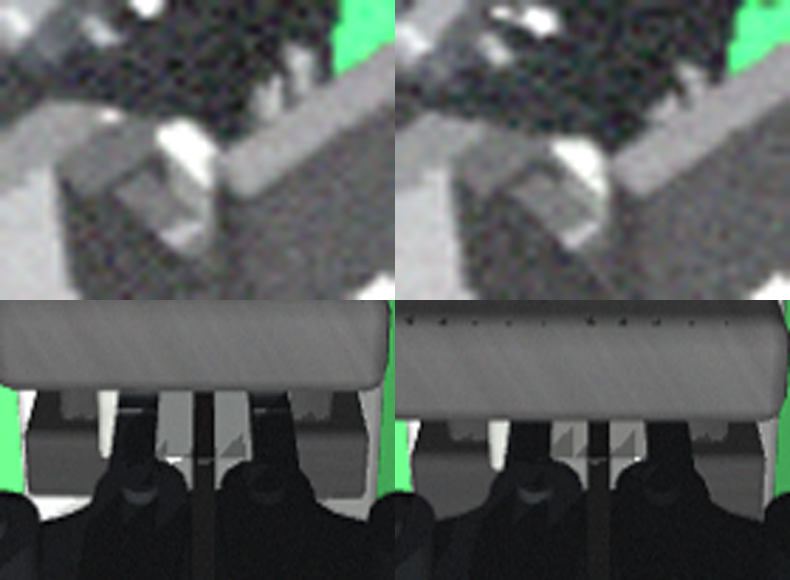

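apply_moves(
  increments=[
    [0,0,0.05,0,1],
    [0,0,0.02,0,1],
    [0,0,0,0,1],
  ],
)

```text
time_s: 7.5
eef_pos: [0.5451, 0.0063, 0.0588]
eef_rot: [-3.136, 0.008, 1.123]
ft_force: [-2.1, -0.5, 6.3]
grip_width: 0.0
```

```bash
python3 rel.py
```

```text
clamp xy 0.0016189621810313475 0.006352167875058893 z 0.05884900893957089 tool rot [-3.1364  0.0082  1.1225] [-2.12280678 -0.51203093  6.25057432] 7.5
to pad tool x,y -0.002855979112676602 -0.0016122293382402645 target yaw 1.1248853591088976 q6 [ 0.01452859  0.45316323 -0.122545    1.00340778 -0.00498832  2.033637  ]
```

apply_moves(
  increments=[
    [0.06,-0.01,0,0,1],
    [0.08,0,0,0,1],
    [0.08,0,0,0,1],
    [0,0,0,0,1],
  ],
)

```text
time_s: 7.9
eef_pos: [0.5483, 0.0128, 0.0595]
eef_rot: [-3.138, 0.016, 1.12]
ft_force: [-1.0, 1.3, 6.3]
grip_width: -0.0003
```

```bash
python3 rel.py; python3 look.py 8 wrist
```

```text
clamp xy 0.0016800845424653846 0.013558690803893849 z 0.05953850628848685 tool rot [-3.138   0.0161  1.1198] [-0.97225733  1.29557811  6.25665529] 7.9
to pad tool x,y -0.010067177967759171 -0.00162845709910762 target yaw 1.1248853591088976 q6 [ 0.03066444  0.45977507 -0.10964229  1.01197965 -0.01260955  2.05259758]
```

View pics/wrist8z.png

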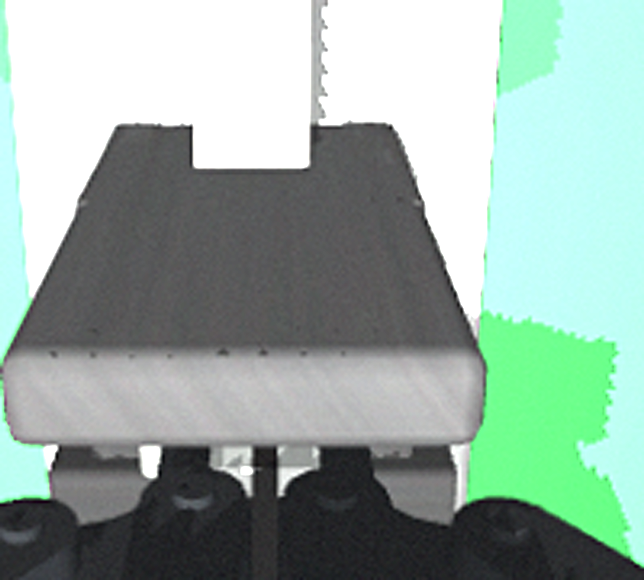

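apply_moves(
  increments=[
    [0.1,0,0.01,0,1],
    [0.1,0,0.01,0,1],
    [0.1,0,0.01,0,1],
    [0,0,0,0,1],
  ],
)

```text
time_s: 8.35
eef_pos: [0.5535, 0.023, 0.0589]
eef_rot: [-3.139, 0.023, 1.117]
ft_force: [-1.8, 3.1, 6.8]
grip_width: 0.0002
```

```bash
python3 rel.py; python3 look.py 9
```

```text
clamp xy 0.0019365725130524316 0.025021381732771637 z 0.05886974228027777 tool rot [-3.1391  0.0233  1.1172] [-1.79993469  3.08108671  6.8489275 ] 8.35
to pad tool x,y -0.02153570845678757 -0.0017701542447580811 target yaw 1.1248853591088976 q6 [ 0.05260356  0.47217592 -0.09116821  1.02095002 -0.01917467  2.07719956]
```

View pics/wrist9z.png

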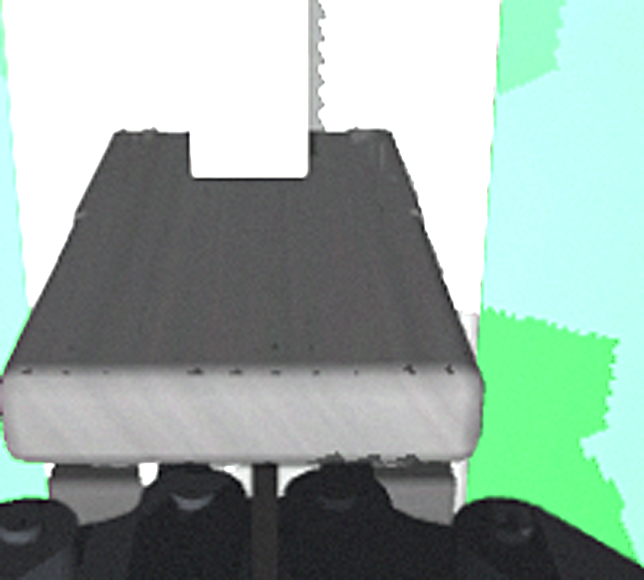

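View pics/scene9z.png

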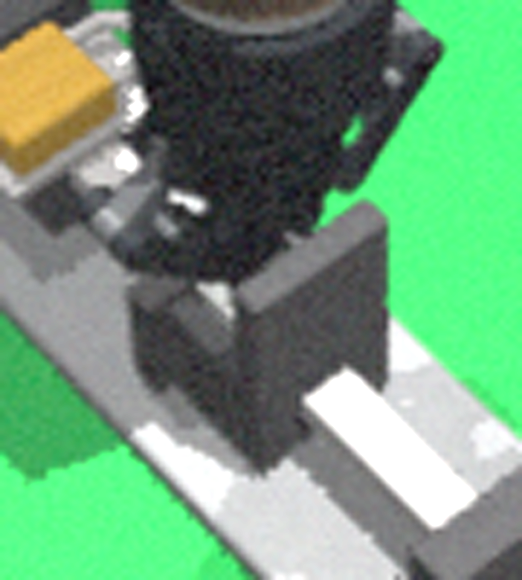

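apply_moves(
  increments=[
    [0.13,0,0.005,0,1],
    [0.13,0,0.005,0,1],
    [0.13,0,0.005,0,1],
    [0.13,0,0.005,0,1],
    [0,0,0,0,1],
  ],
)

```text
time_s: 8.95
eef_pos: [0.563, 0.0429, 0.0593]
eef_rot: [-3.14, 0.031, 1.114]
ft_force: [-2.1, 2.6, 6.0]
grip_width: -0.0001
```

```bash
python3 rel.py
```

```text
clamp xy 0.0020375085525133054 0.0470410377741046 z 0.059298609356954614 tool rot [-3.1399  0.0311  1.114 ] [-2.05127188  2.64775377  5.96783125] 8.95
to pad tool x,y -0.04356063982852057 -0.0015633519365378 target yaw 1.1248853591088976 q6 [ 0.09040322  0.49354557 -0.05420735  1.04068723 -0.02563544  2.11825082]
```

apply_moves(
  increments=[
    [0.13,0,0.025,0,1],
    [0.13,0,0.015,0,1],
    [0.13,0,0.01,0,1],
    [0.13,0,0.01,0,1],
    [0,0,0,0,1],
  ],
)

```text
time_s: 9.45
eef_pos: [0.5732, 0.0641, 0.0591]
eef_rot: [-3.141, 0.035, 1.112]
ft_force: [-0.6, 2.6, 5.1]
grip_width: -0.0007
```

```bash
python3 rel.py; python3 look.py 10
```

```text
clamp xy 0.0020912590339794332 0.07059048214112147 z 0.0591175924476724 tool rot [-3.1407  0.0353  1.112 ] [-0.56737246  2.57362342  5.07814197] 9.45
to pad tool x,y -0.06711187114176642 -0.0012259323497970018 target yaw 1.1248853591088976 q6 [ 0.1272633   0.5170869  -0.01480348  1.05920326 -0.02892602  2.15717585]
```

View pics/scene10.png

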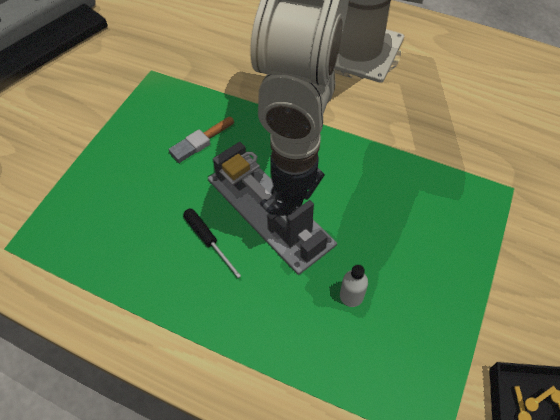

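View pics/wrist10.png

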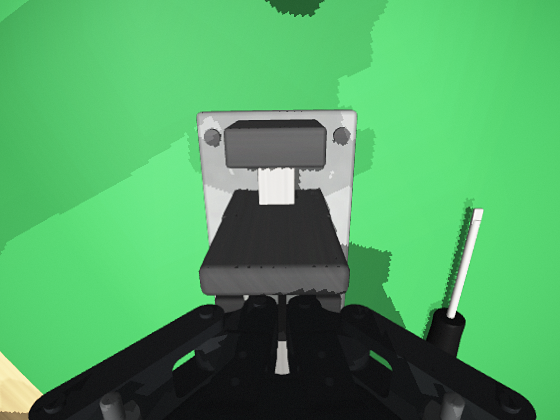

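apply_moves(
  increments=[
    [0,0,0.04,0,1],
    [0.1,0,0.015,0,1],
    [0.1,0,0.01,0,1],
    [0.1,0,0.01,0,1],
    [0,0,0,0,1],
  ],
)

```text
time_s: 10.05
eef_pos: [0.5789, 0.0758, 0.059]
eef_rot: [3.141, 0.037, 1.111]
ft_force: [-0.1, 1.9, 4.4]
grip_width: 0.0001
```

```bash
python3 rel.py; python3 look.py 11 wrist
```

```text
clamp xy 0.0021713626823779285 0.0836300102568221 z 0.058963386816484394 tool rot [3.1413 0.0372 1.1107] [-0.09567368  1.87544471  4.43234297] 10.05
to pad tool x,y -0.08015273194963099 -0.0010358188391039532 target yaw 1.1248853591088976 q6 [ 0.14694143  0.53027005  0.00736409  1.06885647 -0.03074412  2.17813406]
```

View pics/wrist11.png

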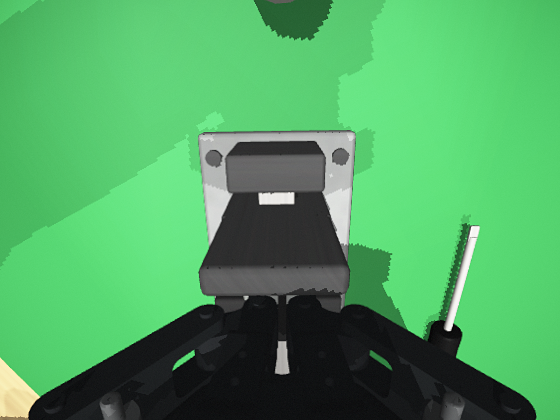

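apply_moves(
  increments=[
    [0,0,0.05,0,1],
    [0,0,0.02,0,1],
    [0,0,0,0,1],
  ],
)

```text
time_s: 10.4
eef_pos: [0.5791, 0.0761, 0.059]
eef_rot: [3.14, 0.035, 1.111]
ft_force: [-1.6, -0.1, 4.3]
grip_width: -0.0001
```

```bash
python3 rel.py
```

```text
clamp xy 0.0021930092179261403 0.08397041904195758 z 0.05904087264477397 tool rot [3.1399 0.035  1.1112] [-1.63589404 -0.1284184   4.25736966] 10.4
to pad tool x,y -0.08049285999451106 -0.0010941298470480898 target yaw 1.1248853591088976 q6 [ 0.14684284  0.52875072  0.00505383  1.06566542 -0.02971151  2.1774501 ]
```

apply_moves(
  increments=[
    [0,0,0.06,0,1],
    [0,0,0.06,0,1],
  ],
)

```text
time_s: 10.6
eef_pos: [0.5796, 0.0764, 0.058]
eef_rot: [3.138, 0.032, 1.112]
ft_force: [-8.2, 0.7, 22.7]
grip_width: 0.0001
```

```bash
python3 rel.py; python3 look.py 12;  python3 - <<'E'
from h import *
c=pickle.load(open('scene12.pkl','rb'))
cv2.imwrite('pics/s12.png',np.clip(cv2.resize(c['pixels'][170:250,255:345],None,fx=7,fy=7,interpolation=2)*2.5,0,255).astype(np.uint8))
c=pickle.load(open('wrist12.pkl','rb'))
cv2.imwrite('pics/w12.png',np.clip(cv2.resize(c['pixels'][240:380,180:380],None,fx=4,fy=4,interpolation=2)*2.5,0,255).astype(np.uint8))
E
```

```text
clamp xy 0.002512773829066098 0.08438542176047178 z 0.057975439825825315 tool rot [3.1377 0.0321 1.1116] [-8.17492757  0.68842076 22.71576195] 10.6
to pad tool x,y -0.08091170005221696 -0.0014360641857231182 target yaw 1.1248853591088976 q6 [ 1.46538808e-01  5.28077362e-01  8.82408965e-04  1.05870732e+00
 -2.86302055e-02  2.17670909e+00]
```

View pics/s12.png

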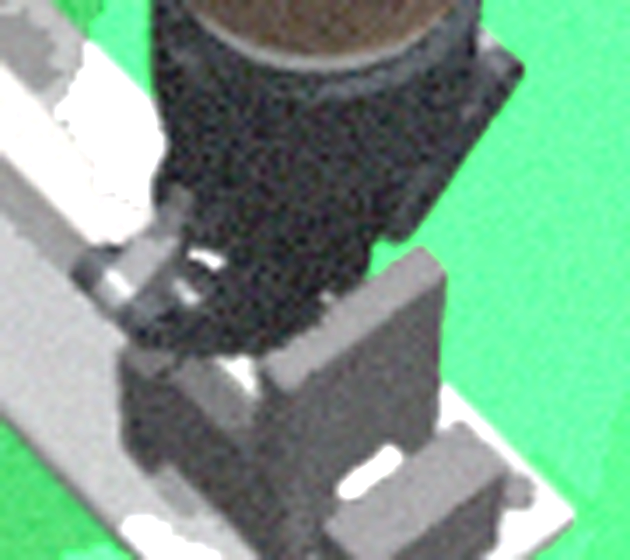

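View pics/w12.png

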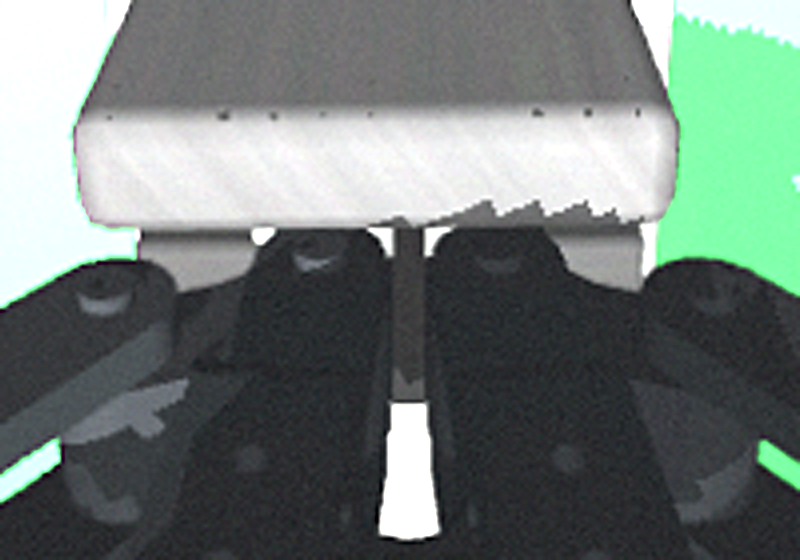

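Run:
```python
from h import *
s=telemetry.observe();print(s['ft_force'],s['torque'],s['eef_pos'],s['eef_rot'])
d=np.load('cl.npz')
for n in('ft_force','torque'):
    v=s[n];print(n,'clamp axes',v[:2]@d['xd'],v[:2]@d['yd'],v[2])
```

```text
[-7.646421   -0.70249375 17.16900438] [ 0.08778269  1.34514669 -0.02561187] [0.57959118 0.07636953 0.05799135] [3.13750314 0.0320665  1.11156266]
ft_force clamp axes -6.595768396125381 -3.931550687480112 17.169004384229556
torque clamp axes -0.5009356609679566 1.2514746778836534 -0.025611866234363193
```

apply_moves(
  increments=[
    [0,0,-0.02,0,1],
    [0,0,0,0,1],
  ],
)

```text
time_s: 10.9
eef_pos: [0.5794, 0.0765, 0.0609]
eef_rot: [3.137, 0.031, 1.112]
ft_force: [-1.5, -0.8, 4.6]
grip_width: -0.0001
```

```bash
python3 rel.py
```

```text
clamp xy 0.00232474207050949 0.08445125610665086 z 0.06093020575826325 tool rot [3.1367 0.0313 1.1118] [-1.45735218 -0.82331972  4.59298446] 10.9
to pad tool x,y -0.08097480255850525 -0.0012616027703150228 target yaw 1.1248853591088976 q6 [ 0.14675189  0.52394893  0.00241721  1.06301095 -0.02851969  2.17670893]
```

apply_moves(
  increments=[
    [0,0,0.035,0,1],
    [0,0,0,0,1],
  ],
)

```text
time_s: 11.1
eef_pos: [0.5794, 0.0765, 0.0601]
eef_rot: [3.136, 0.031, 1.112]
ft_force: [-2.0, 0.3, 4.9]
grip_width: -0.0001
```

```bash
python3 rel.py
```

```text
clamp xy 0.0023220824162196486 0.0844598641131106 z 0.060094253632775284 tool rot [3.1361 0.0308 1.1118] [-2.0137379   0.28740103  4.88061677] 11.1
to pad tool x,y -0.08098326687089152 -0.0012657609881066266 target yaw 1.1248853591088976 q6 [ 1.46715809e-01  5.24202619e-01  4.32018888e-04  1.06001658e+00
 -2.84260972e-02  2.17656846e+00]
```

apply_moves(
  increments=[
    [0,0,0.035,0,1],
    [0,0,0,0,1],
  ],
)

```text
time_s: 11.3
eef_pos: [0.5794, 0.0765, 0.0592]
eef_rot: [3.136, 0.03, 1.112]
ft_force: [-2.3, -0.6, 7.0]
grip_width: -0.0001
```

```bash
python3 rel.py
```

```text
clamp xy 0.002348552265652613 0.08443499595093527 z 0.0592045233663937 tool rot [3.1356 0.0304 1.1119] [-2.2747032  -0.56248615  6.97135794] 11.3
to pad tool x,y -0.080958670715603 -0.00129726762272716 target yaw 1.1248853591088976 q6 [ 1.46625848e-01  5.24640414e-01 -1.40004580e-03  1.05714652e+00
 -2.83720408e-02  2.17640550e+00]
```

apply_moves(
  increments=[
    [0.08,0,0.01,0,1],
    [0.08,0,0.01,0,1],
    [0,0,0,0,1],
  ],
)

```text
time_s: 11.6
eef_pos: [0.5821, 0.082, 0.0594]
eef_rot: [3.135, 0.033, 1.111]
ft_force: [-1.8, 2.3, 4.8]
grip_width: 0.0003
```

```bash
python3 rel.py; python3 look.py 13
python3 - <<'E'
from h import *
c=pickle.load(open('scene13.pkl','rb'))
a=np.clip(cv2.resize(c['pixels'][190:250,275:345],(395,340),interpolation=2)*2.5,0,255).astype(np.uint8)
c=pickle.load(open('wrist13.pkl','rb'))
b=np.clip(cv2.resize(c['pixels'][120:310,180:380],(395,340),interpolation=2)*2.,0,255).astype(np.uint8)
cv2.imwrite('pics/c13.png',np.hstack([a,b]))
E
```

```text
clamp xy 0.002379939298951127 0.09061011421483599 z 0.05940282215562422 tool rot [3.1353 0.0334 1.1108] [-1.82773788  2.30048624  4.79144212] 11.6
to pad tool x,y -0.0871350132100642 -0.001151339424497349 target yaw 1.1248853591088976 q6 [ 0.15665038  0.53183981  0.01149888  1.06460494 -0.03085429  2.18757259]
```

View pics/c13.png

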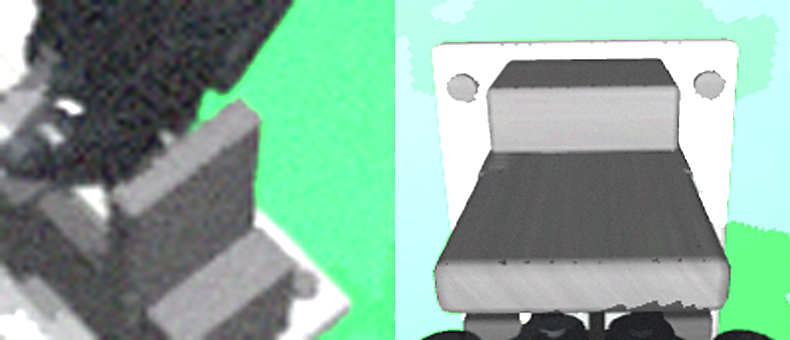

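apply_moves(
  increments=[
    [0,0,0.03,0,1],
    [0.07,0,0.02,0,1],
    [0.07,0,0.02,0,1],
    [0,0,0,0,1],
  ],
)

```text
time_s: 12.1
eef_pos: [0.5833, 0.0844, 0.0593]
eef_rot: [3.134, 0.04, 1.109]
ft_force: [-0.2, 3.5, 5.6]
grip_width: 0.0001
```

```bash
python3 rel.py
```

```text
clamp xy 0.0024538445479533816 0.09323203483097646 z 0.05927392945785087 tool rot [3.1339 0.0401 1.1086] [-0.20862286  3.46376838  5.56172522] 12.1
to pad tool x,y -0.08976007248015473 -0.000994392442882627 target yaw 1.1248853591088976 q6 [ 0.16358095  0.53700981  0.01981788  1.07087072 -0.03704832  2.19671504]
```

apply_moves(
  increments=[
    [0.08,0,0.02,0,1],
    [0.08,0,0.02,0,1],
    [0.08,0,0.02,0,1],
  ],
)

```text
time_s: 12.4
eef_pos: [0.5831, 0.0835, 0.0591]
eef_rot: [3.132, 0.063, 1.102]
ft_force: [-9.3, -11.1, 15.2]
grip_width: -0.0004
```

```bash
python3 rel.py; python3 look.py 14
python3 - <<'E'
from h import *
c=pickle.load(open('scene14.pkl','rb'))
a=np.clip(cv2.resize(c['pixels'][190:250,275:345],(395,340),interpolation=2)*2.5,0,255).astype(np.uint8)
c=pickle.load(open('wrist14.pkl','rb'))
b=np.clip(cv2.resize(c['pixels'][120:310,180:380],(395,340),interpolation=2)*2.,0,255).astype(np.uint8)
cv2.imwrite('pics/c14.png',np.hstack([a,b]))
E
```

```text
clamp xy 0.0025848544508100643 0.09228926705207954 z 0.05905917108968125 tool rot [3.1323 0.0632 1.1023] [ -9.32247412 -11.05798033  15.16495479] 12.4
to pad tool x,y -0.08882501791165957 -0.0005758551647129423 target yaw 1.1248853591088976 q6 [ 0.17246264  0.54643463  0.0343713   1.08916206 -0.0562051   2.21235401]
```

View pics/c14.png

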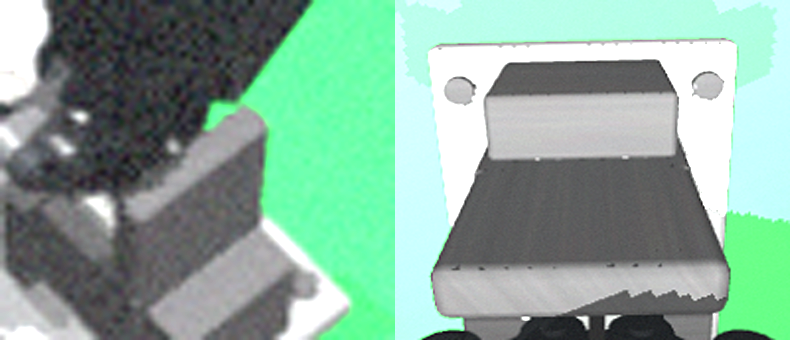

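Run:
```python
from h import *
d=np.load('cl.npz')
def W(x,y,z): return [*(d['o']+x*d['xd']+y*d['yd']),z]
c=pickle.load(open('scene14.pkl','rb'));k=10;off=(275,190)
im=np.clip(cv2.resize(c['pixels'][190:248,275:350],None,fx=k,fy=k,interpolation=2)*2.5,0,255).astype(np.uint8)
def box(c,im,k,off,y0,y1,hw,z,col):
    P=(proj(c,[W(x,y,z) for x,y in((-hw,y0),(hw,y0),(hw,y1),(-hw,y1))])-off+.5)*k
    cv2.polylines(im,[P.astype(int)],True,col,1)
box(c,im,k,off,.107,.120,.028,.114,(0,0,255))
box(c,im,k,off,.120,.140,.025,.058,(255,0,0))
cv2.imwrite('pics/m14.png',im)
c=viewer.capture('top');p=np.asarray(c['pixels']).astype(np.uint8)
im=np.clip(cv2.resize(p[185:275,230:330],None,fx=6,fy=6,interpolation=2)*2.,0,255).astype(np.uint8)
c['pixels']=p
box(c,im,6,(230,185),.107,.120,.028,.114,(0,0,255));box(c,im,6,(230,185),.120,.140,.025,.058,(255,0,0))
cv2.imwrite('pics/t14.png',im)
```

```text
(no output)
```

View pics/m14.png

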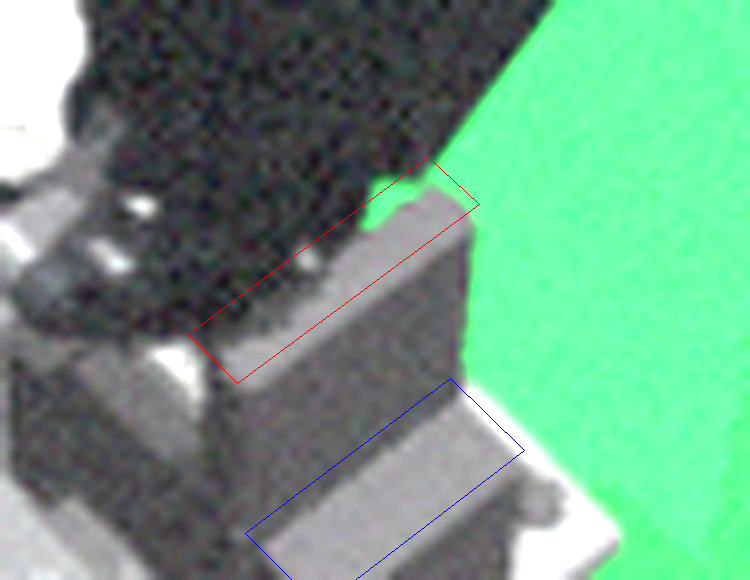

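View pics/t14.png

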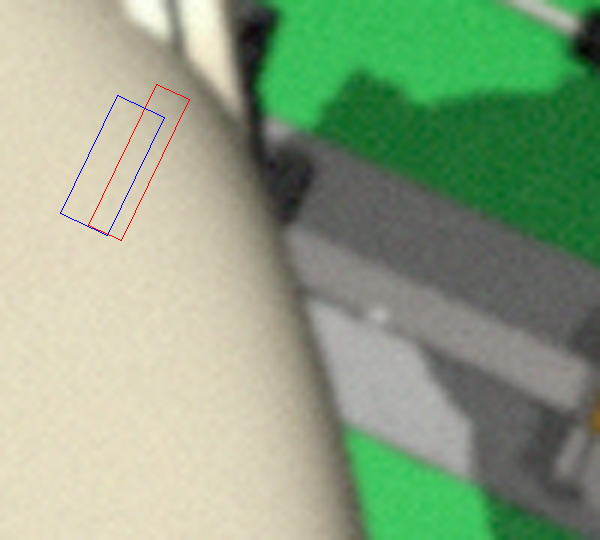

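apply_moves(
  increments=[
    [-0.04,0,0.0,0,1],
    [0,0,0.06,0,1],
    [0,0,0.06,0,1],
    [0,0,0.04,0,1],
  ],
)

```text
time_s: 12.95
eef_pos: [0.5829, 0.0815, 0.0561]
eef_rot: [3.13, 0.058, 1.101]
ft_force: [-3.8, -3.3, 10.8]
grip_width: -0.0003
```

```bash
python3 rel.py
```

```text
clamp xy 0.003261381514512935 0.09041949252908323 z 0.056098733492279285 tool rot [3.13   0.0581 1.1014] [-3.8043137  -3.26099132 10.81633372] 12.95
to pad tool x,y -0.08697208778075294 -0.0012209578017146783 target yaw 1.1248853591088976 q6 [ 0.16779754  0.54452045  0.02274126  1.07425245 -0.05359272  2.20831049]
```

apply_moves(
  increments=[
    [0.06,0,0.01,0,1],
    [0.08,0,0.01,0,1],
    [0.1,0,0.01,0,1],
  ],
)

```text
time_s: 13.25
eef_pos: [0.5828, 0.0809, 0.0566]
eef_rot: [3.128, 0.081, 1.096]
ft_force: [-9.8, -13.3, 15.8]
grip_width: 0.0002
```

```bash
python3 rel.py; python3 look.py 15
python3 - <<'E'
from h import *
c=pickle.load(open('wrist15.pkl','rb'))
cv2.imwrite('pics/w15.png',np.clip(cv2.resize(c['pixels'][130:310,185:375],None,fx=3.2,fy=3.2,interpolation=2)*2.,0,255).astype(np.uint8))
for t in ('14','15'):
  c=pickle.load(open(f'scene{t}.pkl','rb'));g=cv2.cvtColor(c['pixels'],cv2.COLOR_BGR2GRAY)
  print(g[206:216,316:326])
E
```

```text
clamp xy 0.0034298666022862766 0.08991155585405805 z 0.056583485112695724 tool rot [3.1283 0.0807 1.0955] [ -9.80930807 -13.30836809  15.81182993] 13.25
to pad tool x,y -0.08647498949973854 -0.0008928387584449596 target yaw 1.1248853591088976 q6 [ 0.17692027  0.55383519  0.03885061  1.09429446 -0.07213319  2.22382878]
[[ 27  40  65  98 103 103 103 104 103 105]
 [ 33  60  95 103 104 103 103 102 103 101]
 [ 67  74  76  94 100 103 105 103 104 103]
 [ 82  68  67  70  85  99 101 105 101 101]
 [ 64  69  66  68  65  83 101 104 103 105]
 [ 66  64  66  67  68  64  98 103 102 105]
 [ 67  67  70  68  70  63  74  99 103 101]
 [ 68  68  69  68  65  54  66  95 106 103]
 [ 66  66  64  63  50  40  68  98 106 102]
 [ 67  64  55  41  39  42  78 100 102 104]]
[[ 28  35  78 102  98 102 102 102 102 102]
 [ 35  62  94 104 104 106 104 102 106 104]
 [ 60  75  76  95  99 107 103 101 106 102]
 [ 83  70  66  69  85 101 104 103 103 103]
 [ 65  66  65  68  64  83 100 106 104 105]
 [ 70  68  66  64  68  64  96 104 107 103]
 [ 68  68  70  66  65  66  74  98 103 102]
 [ 68  68  70  69  63  53  65  97 105 102]
 [ 65  66  64  65  52  39  66  95  98 104]
 [ 67  61  55  42  39  31  78 101 101 105]]
```

View pics/w15.png

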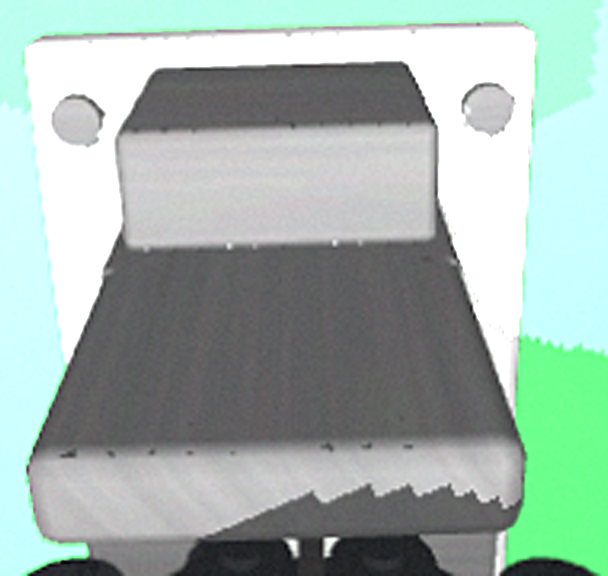

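apply_moves(
  increments=[
    [0,0,-0.15,0,1],
    [-0.01,0,-0.2,0,1],
    [-0.02,0,-0.3,0,1],
    [-0.03,0,-0.5,0,1],
    [-0.05,0,-0.6,0,1],
    [-0.05,0,-0.6,0,1],
    [0,0,-0.6,0,1],
    [0,0,-0.6,0,1],
  ],
)

```text
time_s: 14.15
eef_pos: [0.5805, 0.0867, 0.2325]
eef_rot: [3.14, 0.09, 1.095]
ft_force: [-0.3, -0.3, -0.1]
grip_width: -0.0001
```

apply_moves(
  increments=[
    [-0.4,-0.9,-0.2,0,1],
    [-0.4,-0.9,0,0,1],
    [-0.4,-0.9,0,0,1],
    [-0.4,-0.9,0,0,1],
    [-0.4,-0.9,0,0,1],
    [0,0,0,0,1],
    [0,0,0,0,1],
  ],
)

```text
time_s: 14.85
eef_pos: [0.3338, 0.1039, 0.2497]
eef_rot: [3.134, 0.084, 1.097]
ft_force: [1.1, 0.4, 0.8]
grip_width: 0.0001
```

```bash
python3 rel.py
python3 - <<'E'
from h import *
d=np.load('cl.npz')
c=cap('top','topF');p=c['pixels']
cv2.imwrite('pics/topFz.png',np.clip(cv2.resize(p[185:290,230:370],None,fx=5.7,fy=5.7,interpolation=2)*1.7,0,255).astype(np.uint8))
c=cap('scene','sceneF')
cv2.imwrite('pics/scFz.png',np.clip(cv2.resize(c['pixels'][140:275,200:345],None,fx=4.4,fy=4.4,interpolation=2)*1.7,0,255).astype(np.uint8))
E
```

```text
clamp xy -0.23114121920473563 0.003227101550464401 z 0.24965988995561011 tool rot [3.1343 0.0837 1.097 ] [1.09219501 0.41927509 0.76316198] 14.85
to pad tool x,y 0.006724826106494465 0.23104353356641003 target yaw 1.1248853591088976 q6 [ 0.35783859 -0.02624456 -0.21725712  1.43677694 -0.06169715  2.40391829]
```

View pics/topFz.png

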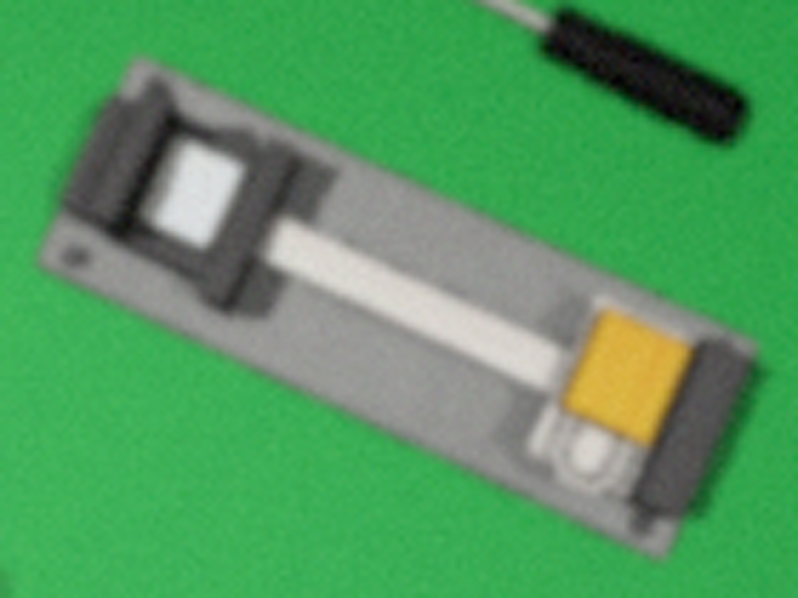

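View pics/scFz.png

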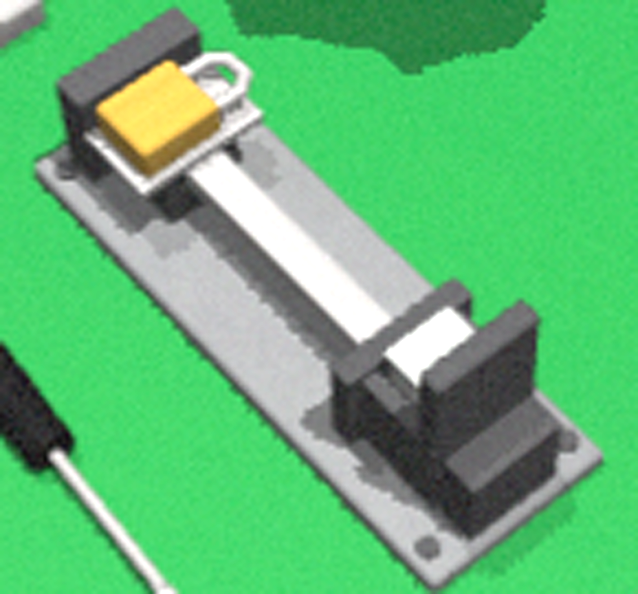

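Run:
```python
from h import *
d=np.load('cl.npz')
def cen(t,lo):
    c=pickle.load(open(t+'.pkl','rb'));p=c['pixels'].astype(int)
    m=((p.min(2)>p.max()*.35)&((p[:,:,0]-p[:,:,2])>2)).astype(np.uint8); m[:185]=0;m[290:]=0;m[:,:230]=0;m[:,340:]=0
    n,l,s,ce=cv2.connectedComponentsWithStats(m)
    for i in range(1,n):
        if s[i,4]>25:
            w=onz(c,ce[i],.08)[:2]-d['o'];print(t,s[i,4],ce[i],w@d['xd'],w@d['yd'])
cen('top0',0);cen('topF',0)
c=pickle.load(open('topF.pkl','rb'))
s=lambda u,v:(u/5.7+230-.4,v/5.7+185-.4)
for n,q,z in [('face',(335,165),.068),('face',(298,160),.068),('face',(238,312),.068),('padfront',(245,162),.08),('padfront',(213,245),.08)]:
    w=onz(c,s(*q),z)[:2]-d['o'];print(n,w@d['xd'],w@d['yd'])
```

```text
top0 27 [299.92592593 237.7037037 ] -0.004999622818778666 -0.0013378550993055436
topF 37 [263.08108108 220.18918919] -0.0044108899447151476 0.08888415289726452
face 0.034392995582598146 0.04502876127181847
face 0.03000340430488818 0.05911842376003214
face -0.0344200124837732 0.054825618371612206
padfront 0.019043449813252136 0.07665822818464525
padfront -0.01562290935348498 0.07397979557297676
```

```bash
python3 -c "
from h import *
print(ticket.finish_job())"
```

```text
the job is handed in; nothing more can be done
None
```

The clamp is open: I pressed the release pad with the closed fingertips and pushed the jaw back along its bar to the end stop. I then lifted straight up, drew the arm well clear and handed the job in at about 15 s. No verdict was reported.

**Jaw at the stop:** with the pad pressed nearly to its bottom, a further push reached about 16 N along the bar and the jaw did not move between pictures. After the lift, the top view puts the pad centre at about 0.090 m along the clamp, which is what fully back should give. The scene view shows no gap between the push plate and the stop.

**Other objects:** the padlock and screwdriver look unmoved in the last pictures. The bottle and brush were outside those close-ups; I did not check them after the lift.

**Disagreements:**
- **Fingertip height:** first contact came with the TCP at about 0.065 m. That is roughly 23 mm lower than the stated 8 mm fingertip offset implies, so I found contact by feel.
- **Force spike:** the wrist force briefly reached 23 N while pressing deeper partway through the push. I backed off at once. I did not establish what caused it.
- **Shallow press:** that back-off let the pad rise to about 4 mm, so the ratchet may have caught for a moment. I did not push there, and pressed to about 6 mm again before going on.
- **Pad depth during the push:** the force readings of 4.4 to 7 N suggest a depth of about 3.5 to 7 mm. The lowest reading would be just under the 4 mm needed, though the jaw kept moving throughout.
- **Front-face reading:** a rougher reading of the jaw's front face came out about 3 mm short of where it should be, which is within the blur of that picture.

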